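# Clamp the drum staves in the glue-up press

### The arm

A 6-joint arm with a two-finger parallel gripper is mounted at the origin on the work surface. World frame = base frame: x ahead of the robot, y to its left, z up, the work surface at z = 0. Lengths are in m, angles in rad, forces in N, time in s.
With the tool pointing down it reaches from about 0.2 to 0.875 m from the base axis. Payload 3.4 kg.
Tool frame: the origin (TCP) lies midway between the tips of the shut fingers; the grasp point (between the pads) lies 19 mm behind it; z points along the fingers, y is the line along which they close (so a half turn about z gives the same grasp; the last joint's range is limited). The gripper opens to 94 mm and grips with 3 to 60 N. Pads are 16 mm wide; open, the fingers measure 119 mm over their backs; the gripper's body (75 mm by 177 mm) begins 78 mm behind the grasp point.
Start: joints at [-1.428, 0.276, 1.505, -0, 1.361, -0.121], TCP at [0.15, -0.555, 0.167] pointing down, gripper open.
Joint ranges: [-2.89, 2.89], [-0.75, 2.08], [0.22, 2.7], [-1.18, 4.32], [0.11, 2.71], [-2.7, 2.7]. Speed limits (rad/s): [2.57, 2.57, 3.14, 3.14, 3.14, 3.14].

### API

Orientations are given as a unit quaternion [x, y, z, w].
In Python, from workcell import bot, cams gives the robot as it stands.
- The arm moves only by the shell command python3 -m jog 'ROWS' [FORCE]. ROWS is JSON, a list of rows, each a list of 7 numbers: the shift along the tool's x, y, z in m, then the turn, a rotation vector about the tool's x, y, z in rad, then the finger opening in m, from 0 to 0.094. In form: [[x, y, z, rx, ry, rz, hand], ...]. A call has 1 to 5 rows; each row shifts and turns the commanded pose from where the row before left it, along the tool's axes as they then stand; what a row does not reach is not made up. A row lasts 1/8 s, in which the tool goes at most 62.5 mm and 10.7 degrees, less where a joint would pass 70% of its speed; a pose out of reach is approached as far as the arm can. A call is refused whole if a number of a shift passes 0.0625 or a number of a turn 0.188, either way. A call with a gripper value outside its range is refused whole. The fingers move at their own pace and stop on an object; FORCE is the grip in N (left out, the last holds). Time passes only in rows, so rows that do not move let the fingers close. It gives the time, the measured TCP pose, the force, the opening and the grip force at its end, in the units of the state.
- bot.get_state(): the state, without advancing time (a new reading comes with each control period).
- cams.get_image(name): name is "side" or "top"; returns the picture (384x512x3 uint8, red, green, blue); there is no depth.
- cams.calibration(name): a dict with "mtx" (3x3 intrinsics, pixels), "extrinsics" (4x4, takes a point from world to camera coordinates). Camera axes: x right, y down, z forward; pixel columns grow to the right and rows downward; lengths in m; the calibration is good to about 2 mm. A picture is of the moment at which its call begins. calibration takes no time and is no camera call.
- bot.finish_job(): hands the job in; it is judged then, once.
The state is a dict: "clock": time; "joint_positions": joint angles; "qvel": joint speeds; "joint_efforts": joint torques, N m; "tool_pos": TCP position; "eef_rot": TCP orientation; "contact_force": force on the tool from outside, world axes, zero at the start; "torque": the same for the moment, N m; "gripper_width": finger opening in m; "finger_force": force on a finger pad.
Only numpy, scipy, OpenCV 4.12 (cv2) and the standard library are available. Lean on these libraries where they do the work, as an engineer would, in place of code of your own. Each camera call takes 0.05 s, during which the arm holds its last target. There are 200 camera calls.

### The job

On the bench stand two small wooden glue-up presses; the one with the red lever grip holds two drum staves. Swing that press's steel loop over so that it hooks behind the brass keeper, then push its red lever back and all the way down past centre so that the jaw stays clamped on the staves, and let go. Leave the empty press with the blue grip as it is.

Things in the scene. Friction and masses are not known exactly. Their poses are not given: they have to be found in the camera images.
- press: Press with two staves (red-brown, honey) and a red grip, fixed on the bench: board 240 x 140 x 18 mm, latch on a fixed cheek, keeper on the sliding jaw. Origin: on the bench under the lever pivot. x points from lever to keeper (away from the robot, +-20 deg), y along the pivot axis, z up; board spans x -110 to 130. Lever pivot at z 74; the loop hinges on the lever 22 mm out from it.
- keeper (a point): Point on the brass keeper: foot of the rear face (away from the lever) of a post 34 mm wide, 8 thick, 22 tall, leaning 12 deg away from the lever, on a dark steel block on the jaw. With the jaw open: x 65, z 62 from the press origin; post top z 84. The loop's bar belongs just behind the post, low on the block (bar centre at z about 66).
- loop_bar (a point): Middle of the cross bar at the steel loop's free end: 7 mm thick, 56 long along the press's y, 85 mm from the loop's hinge. At the start it leans back past the lever, away from the keeper, 20 to 45 deg past upright, against a stop. It turns almost freely: pushed past upright towards the keeper it falls and lands behind the post by itself, if the lever is still about upright.
- lever (a joint): Red lever (rad). It points up at 70 deg from the press's +x plus this angle: 0 leans to the keeper, 0.35 upright, 1.92 level on the far side from the keeper, 2.02 fully down. Round grip 18 mm thick, 35 to 78 mm from the pivot. Starts at 0.05 to 0.4. Stiff, stays where left (2 N at the grip); with the loop hooked up to 8 N, passes centre near 1.8, then stays down.
- jaw (a joint): Travel of the sliding jaw towards the staves (m): 0 open, with a 6 mm gap; about 0.0055 when clamped by the latch. A return spring (12 N rising to 30 N) pushes it open unless the hooked latch holds it.
- spare_loop_bar (a point): Same build, size and behaviour as the press with the staves, but it holds no wood and its grip is blue. This is the middle of its loop's cross bar. To be left alone.

How it is judged:
By the outcome, as a careful person would: the job done as asked, in the order asked, and still so for the second after the job is handed in, with the robot touching nothing.
It also fails if it takes over 43 s, if anything falls off the work surface, if the arm or the gripper's body presses on something with over 40 N, if the wrist force passes 120 N, or if a joint passes its speed limit or range.

## Working session

There is one attempt and no reset: what is moved stays moved. The work goes in short steps, Python scripts to look and compute and a shell command to move; the robot and the scene stay as the last step left them, time stands still between calls to the robot, and variables do not carry over. Pictures are saved under pics/ and viewed, at most 10 in all, crops included, and the job is handed in when it is done.

```bash
mkdir -p pics
python3 - <<'E'
from workcell import bot,cams
import cv2,json
for n in("side","top"):
    im=cams.get_image(n); cv2.imwrite(f"pics/{n}0.png",cv2.cvtColor(im,cv2.COLOR_RGB2BGR))
    c=cams.calibration(n); print(n,c["mtx"],c["extrinsics"])
print(bot.get_state())
E
```

```text
side [[353.05804383   0.         254.27715171]
 [  0.         353.05804383 192.09113503]
 [  0.           0.           1.        ]] [[-0.97540376 -0.22000715  0.01357787  0.55398511]
 [-0.15711707  0.65073313 -0.74287322  0.16957095]
 [ 0.15460185 -0.72673465 -0.66929442  0.62206461]
 [ 0.          0.          0.          1.        ]]
top [[406.75806428   0.         251.91925044]
 [  0.         406.75806428 191.44321633]
 [  0.           0.           1.        ]] [[ 1.21426522e-02 -9.99925599e-01  1.16317474e-03 -2.57728242e-02]
 [-9.97674236e-01 -1.21933244e-02 -6.70629724e-02  5.87751887e-01]
 [ 6.70721658e-02 -3.46147119e-04 -9.97748067e-01  7.90271088e-01]
 [ 0.00000000e+00  0.00000000e+00  0.00000000e+00  1.00000000e+00]]
{'clock': 0.1, 'joint_positions': array([-1.42802898e+00,  2.76510261e-01,  1.50595116e+00, -2.95357306e-05,
        1.36069722e+00, -1.20986408e-01]), 'qvel': array([-0.00160229, -0.00129655, -0.00327844,  0.00016827, -0.00054238,
        0.00072498]), 'joint_efforts': array([ 1.15763174e-03, -4.05456555e+01, -2.37779403e+01,  7.04125618e-02,
        2.98806292e-02, -4.88511819e-05]), 'tool_pos': array([ 0.14981827, -0.55457442,  0.16582561]), 'eef_rot': array([ 9.91316130e-01,  1.31497976e-01, -2.29668517e-05, -7.82790076e-04]), 'contact_force': array([ 0.7233661 , -0.36010636,  0.23210012]), 'torque': array([ 0.00669224, -0.01418345, -0.03089737]), 'finger_force': 0.0, 'gripper_width': 0.09402797639269106}
```

View pics/side0.png

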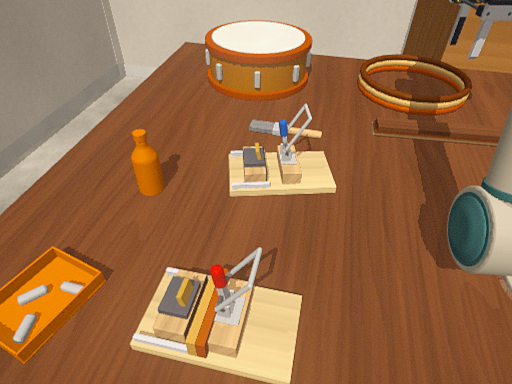

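View pics/top0.png

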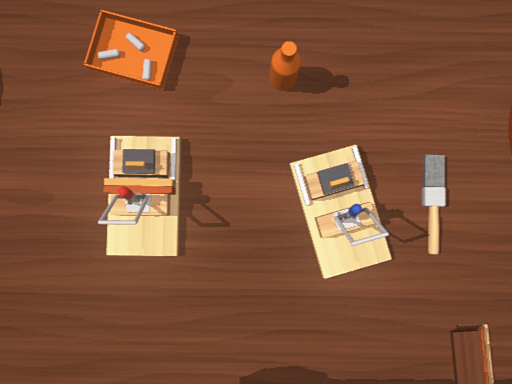

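The side view shows the red press at about (220,320), with its loop bar from about (260,249) to (248,287) and its red grip at (218,276). The top view has its board corners at about (109,136) to (181,255), the bar near (118,222) and the keeper at (135,163).

```bash
cat > h.py <<'E'
import numpy as np,cv2
from workcell import bot,cams
C={n:cams.calibration(n) for n in("side","top")}
def ray(n,p):
    K,E=C[n]["mtx"],C[n]["extrinsics"];R,t=E[:3,:3],E[:3,3]
    d=R.T@np.linalg.solve(K,[p[0],p[1],1.]);return -R.T@t,d/np.linalg.norm(d)
def plane(n,p,z):
    o,d=ray(n,p);return o+d*(z-o[2])/d[2]
def tri(ps,pt):
    (a,u),(b,v)=ray("side",ps),ray("top",pt)
    s=np.linalg.lstsq(np.c_[u,-v],b-a,rcond=None)[0];p,q=a+u*s[0],b+v*s[1]
    return (p+q)/2,np.linalg.norm(p-q)
def proj(n,P):
    E=C[n]["extrinsics"];x=C[n]["mtx"]@(E[:3,:3]@np.asarray(P)+E[:3,3]);return x[:2]/x[2]
def red(n,im=None):
    im=cams.get_image(n) if im is None else im
    r,g,b=[im[...,i].astype(int) for i in range(3)]
    m=((r>110)&(g<45)&(b<45)).astype(np.uint8)
    k,l,s,c=cv2.connectedComponentsWithStats(m);i=1+s[1:,4].argmax();return c[i],s[i]
def save(n,f,box=None,k=1):
    im=cams.get_image(n)
    if box:im=im[box[1]:box[3],box[0]:box[2]]
    cv2.imwrite(f"pics/{f}.png",cv2.resize(im[...,::-1],None,fx=k,fy=k,interpolation=cv2.INTER_CUBIC))
E
python3 - <<'E'
from h import *
np.set_printoptions(precision=4,suppress=True)
im=cams.get_image("top");hsv=cv2.cvtColor(im,cv2.COLOR_RGB2HSV)
m=cv2.inRange(hsv,(15,30,150),(32,160,255));m[:, :90]=0;m[:,200:]=0
m=cv2.morphologyEx(m,cv2.MORPH_CLOSE,np.ones((25,25)));c=max(cv2.findContours(m,0,2)[0],key=cv2.contourArea)
r=cv2.minAreaRect(c);B=np.array([plane("top",p,.018) for p in cv2.boxPoints(r)]);print(r,B)
rs,rt=red("side"),red("top");print(rs,rt,tri(rs[0],rt[0]))
print("bar",tri((254,268),(118,222)), "keeper",tri((185,281),(135,162)))
for f,n,b in(("s1","side",(120,230,320,380)),("t1","top",(80,120,210,270))):save(n,f,b,4 if n=="top" else 4)
E
python3 - <<'E'
import cv2
a=cv2.imread("pics/s1.png");print(a.shape)
E
```

```text
((141.5, 195.5), (119.0, 75.0), 90.0) [[0.6964 0.2805 0.018 ]
 [0.6982 0.1296 0.018 ]
 [0.4606 0.1238 0.018 ]
 [0.4588 0.2719 0.018 ]]Traceback (most recent call last):
  File "<stdin>", line 7, in <module>
  File "h.py", line 19, in red
    k,l,s,c=cv2.connectedComponentsWithStats(m);i=1+s[1:,4].argmax();return c[i],s[i]
                                                    ~~~~~~~~~~~~~~^^
ValueError: attempt to get argmax of an empty sequence
[ WARN:0@0.007] global loadsave.cpp:275 findDecoder imread_('pics/s1.png'): can't open/read file: check file path/integrity
Traceback (most recent call last):
AttributeError: 'NoneType' object has no attribute 'shape'
```

```bash
sed -i 's/m=((r>110).*/m=((r>90)\&(r>4*g)\&(r>4*b)).astype(np.uint8)/' h.py
python3 - <<'E'
from h import *
np.set_printoptions(precision=4,suppress=True)
for n in("side","top"):
    try: print(n,red(n))
    except Exception as e: print(e)
print("bar",tri((254,268),(118,222)), "keeper",tri((185,281),(135,162)),"grip",tri((218,273),(123,191)))
for f,n,b in(("s1","side",(120,230,320,380)),("t1","top",(80,120,210,270))):save(n,f,b,4)
E
```

```text
side (array([217.5582, 275.743 ]), array([210, 265,  16,  23, 249], dtype=int32))
attempt to get argmax of an empty sequence
bar (array([0.5257, 0.1995, 0.1615]), np.float64(0.00023703410550081935)) keeper (array([0.6321, 0.1949, 0.0901]), np.float64(0.005103294036352418)) grip (array([0.5764, 0.2007, 0.1361]), np.float64(0.0037243928124057646))
```

View pics/s1.png

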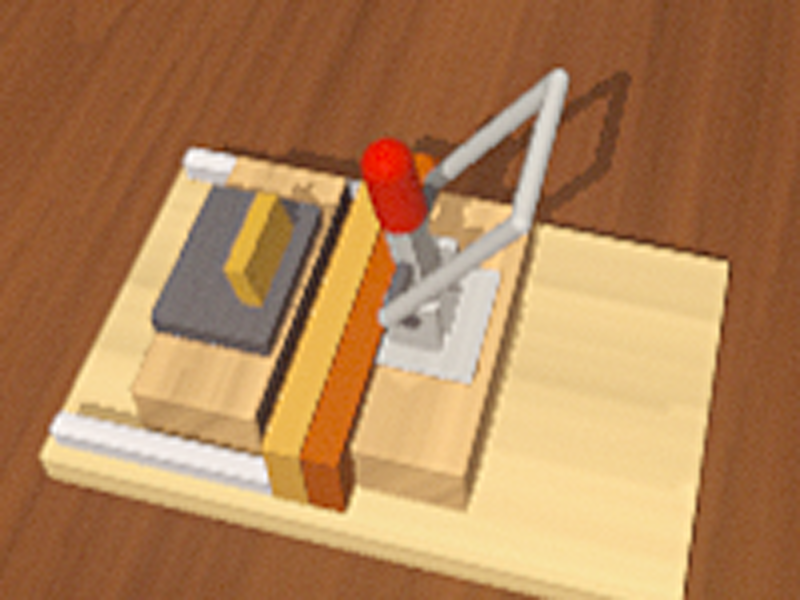

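View pics/t1.png

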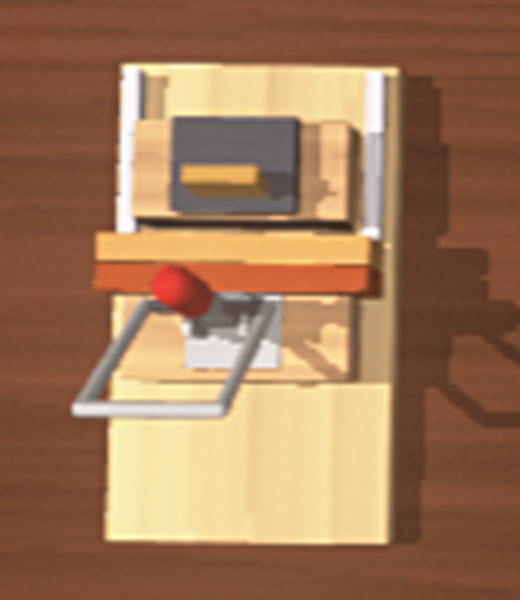

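The crops agree with the given sizes. The press origin is at about (0.568, 0.200) with yaw near 0. The bar is at (0.525, 0.1995, 0.162), which puts it about 35° past upright, and the lever is near upright. I'll approach from behind the bar with the fingers straddling the lever.

```bash
python3 -m jog '[[0,0,-0.05,0,0,0.132,0.04],[0,0,-0.05,0,0,0.132,0.04],[0.022,-0.055,0,0,0,0,0.04],[0.022,-0.055,0,0,0,0,0.04],[0.022,-0.055,0,0,0,0,0.04]]'; python3 -m jog '[[0.022,-0.055,0,0,0,0,0.04],[0.022,-0.055,0,0,0,0,0.04],[0.022,-0.055,0,0,0,0,0.04],[0.022,-0.055,0,0,0,0,0.04],[0.022,-0.055,0,0,0,0,0.04]]';  python3 -m jog '[[0.022,-0.055,0,0,0,0,0.04],[0.022,-0.055,0,0,0,0,0.04],[0.022,-0.055,0,0,0,0,0.04],[0.022,-0.055,0,0,0,0,0.04],[0,0,0,0,0,0,0.04]]'
```

```text
clock: 1.08
tool_pos: [0.2165, -0.3886, 0.2667]
eef_rot: [1.0, -0.001, 0.0, 0.0]
contact_force: [1.0, 0.8, -1.2]
gripper_width: 0.0476
finger_force: 0.0
clock: 1.7
tool_pos: [0.3264, -0.1135, 0.2669]
eef_rot: [1.0, -0.001, 0.001, 0.0]
contact_force: [2.0, -1.4, 0.5]
gripper_width: 0.0404
finger_force: 0.0
clock: 2.33
tool_pos: [0.4146, 0.1084, 0.2662]
eef_rot: [1.0, 0.003, -0.0, -0.001]
contact_force: [-0.5, -0.7, -0.7]
gripper_width: 0.04
finger_force: 0.0
```

```bash
python3 -m jog '[[0.03,-0.046,0,0,0,0,0.04],[0.03,-0.046,0.02,0,0,0,0.04],[0.01,0,0.05,0,0,0,0.04],[0,0,0.045,0,0,0,0.04],[0,0,0,0,0,0,0.04]]'; python3 -c "
from h import *
save('side','s2',(120,180,320,330),4)"
```

```text
clock: 2.95
tool_pos: [0.481, 0.1945, 0.1485]
eef_rot: [1.0, -0.001, -0.004, 0.001]
contact_force: [1.5, 0.1, 0.8]
gripper_width: 0.0398
finger_force: 0.0
```

View pics/s2.png

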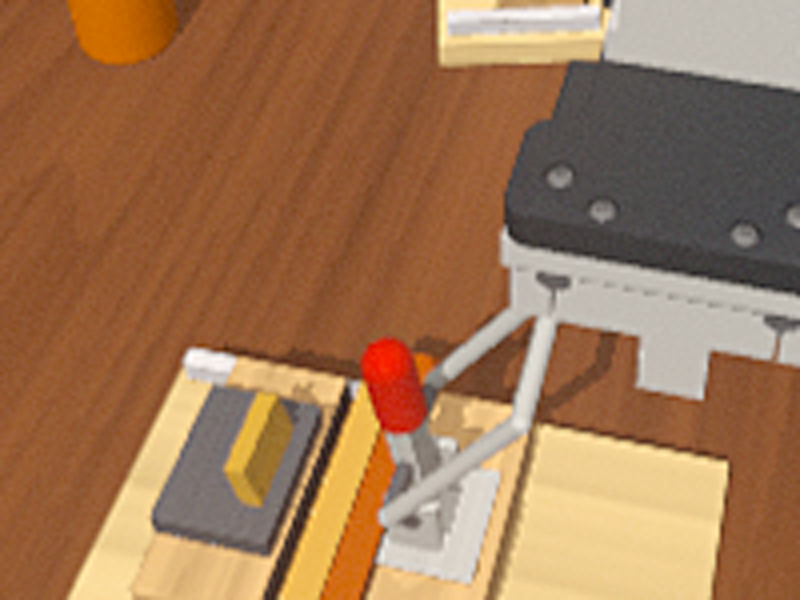

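The fingers are just behind the bar, which is at crop (540,360), with a clear path. I'll push it towards +x while rising slightly.

```bash
python3 -m jog '[[0.02,-0.004,0,0,0,0,0.04],[0.02,0,-0.006,0,0,0,0.04],[0.018,0,-0.006,0,0,0,0.04],[0.015,0,-0.003,0,0,0,0.04],[0.012,0,0,0,0,0,0.04]]'; python3 -m jog '[[0.012,0,0,0,0,0,0.04],[0.006,0,0,0,0,0,0.04],[0,0,0,0,0,0,0.04]]'; python3 -c "
from h import *
save('side','s3',(120,180,320,330),4)"
```

```text
clock: 3.62
tool_pos: [0.5708, 0.2005, 0.1684]
eef_rot: [1.0, -0.0, 0.002, -0.0]
contact_force: [0.1, 0.2, 0.5]
gripper_width: 0.0402
finger_force: 0.0
clock: 4.0
tool_pos: [0.5871, 0.2007, 0.1661]
eef_rot: [1.0, -0.0, -0.0, 0.0]
contact_force: [-0.3, 0.8, 0.3]
gripper_width: 0.0405
finger_force: 0.0
```

View pics/s3.png

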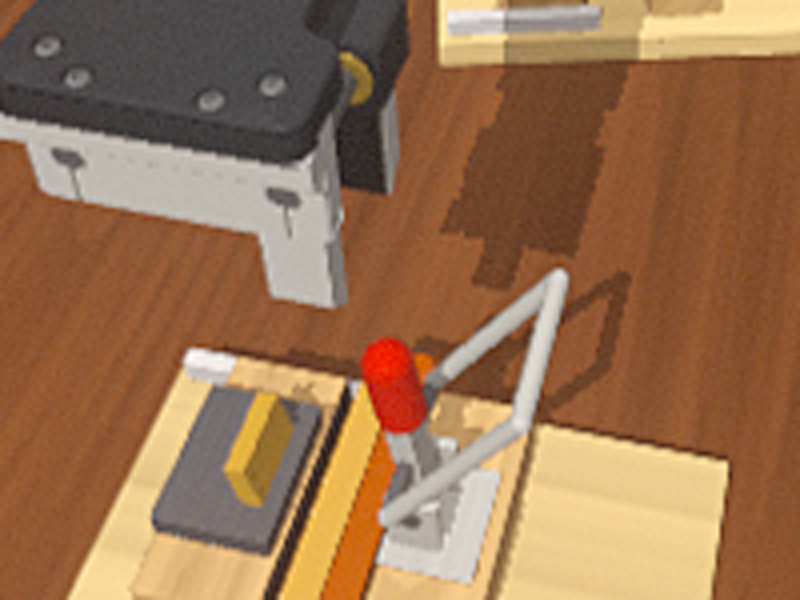

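Run:
```python
from h import *
np.set_printoptions(precision=4,suppress=True)
p=bot.get_state()["tool_pos"];print(p)
for d in(-.026,0,.026):
    q=p+[0,d,0];print(d,proj("side",q),proj("top",q))
P=np.array([.568,.2,0])
for d in([-.11,.07,.018],[-.11,-.07,.018],[.13,.07,.018],[.13,-.07,.018],[-.043,0,.162]): print(d,proj("side",P+d),proj("top",P+d))
print(tri((255.3,267.7),(117.2,222.5)))
save("top","t3",(60,90,230,260),3)
```

```text
[0.5867 0.2007 0.1662]
-0.026 [213.7539 242.4279] [133.5308 184.7924]
0 [207.6413 257.6247] [117.5971 184.5981]
0.026 [200.9998 274.1363] [101.6631 184.4037]
[-0.11, 0.07, 0.018] [289.3149 381.4675] [104.9225 255.4342]
[-0.11, -0.07, 0.018] [301.7813 293.7515] [175.8441 256.2951]
[0.13, 0.07, 0.018] [128.4023 342.4807] [109.2589 135.2623]
[0.13, -0.07, 0.018] [166.3865 266.3474] [178.7864 136.1133]
[-0.043, 0, 0.162] [254.3528 268.1967] [117.5988 222.4934]
(array([0.5244, 0.2001, 0.1634]), np.float64(0.0012249046619449261))
```

View pics/t3.png

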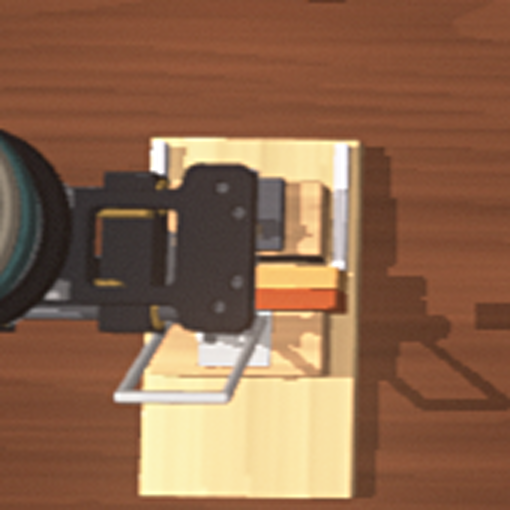

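The loop still leans back, and the fingertips appear about 16 px higher than projected. I'll compare the expected tip pixels with the earlier pictures.

Run:
```python
from h import *
np.set_printoptions(precision=1,suppress=True)
for nm,p,o in(("start",[.1498,-.5546,.1658],.052),("s2",[.481,.1945,.1485],.026),("s3",[.5867,.2007,.1662],.026)):
  for dz in(0,.02):
    print(nm,dz,[proj("side",np.array(p)+[s*-.26*o*0,s*o,dz]) for s in(-1,1)])
a=cv2.imread("pics/s3.png")
# lowest pale-grey finger pixels, crop region
g=cv2.cvtColor(a,cv2.COLOR_BGR2HSV);m=(g[...,1]<45)&(g[...,2]>130)
ys,xs=np.nonzero(m[200:330,230:380]);print("tip crop",xs[ys>ys.max()-8].min()+230,xs[ys>ys.max()-8].max()+230,ys.max()+200)
a=cv2.imread("pics/side0.png")[0:70,430:512];cv2.imwrite("pics/c.png",np.hstack([cv2.resize(a,None,fx=5,fy=5),cv2.resize(cv2.imread("pics/s2.png")[200:430,500:800],(400,350))]))
```

```text
start 0 [array([451.1,  57.4]), array([458.7,  72.7])]
start 0.02 [array([453.9,  50.1]), array([461.8,  65. ])]
s2 0 [array([291.3, 261.5]), array([285.3, 294.9])]
s2 0.02 [array([292.6, 252.2]), array([286.5, 285.7])]
s3 0 [array([213.8, 242.4]), array([201. , 274.1])]
s3 0.02 [array([212.8, 232.5]), array([199.5, 264.3])]
tip crop 295 336 306
```

View pics/c.png

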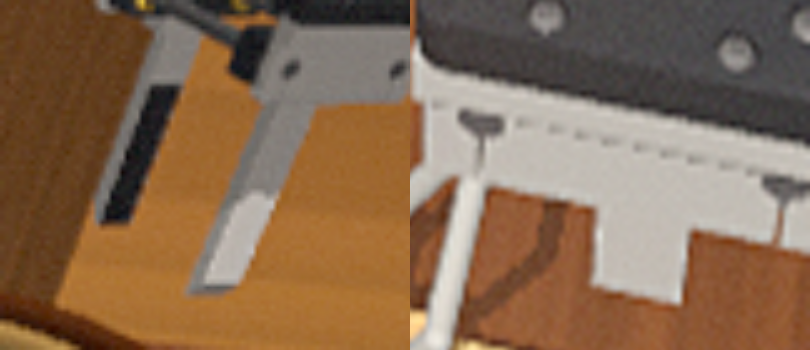

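The tips are consistently about 35 mm above the reported TCP in every view, so the fingers passed over the bar. I'll go back, drop lower and push again.

```bash
python3 -m jog '[[-0.03,0,-0.03,0,0,0,0.04],[-0.04,0,0,0,0,0,0.04],[-0.04,0,0.02,0,0,0,0.04],[0,0,0.03,0,0,0,0.04],[0,0,0.03,0,0,0,0.04]]'; python3 -m jog '[[0.02,0,0,0,0,0,0.04],[0.02,0,-0.003,0,0,0,0.04],[0.016,0,-0.006,0,0,0,0.04],[0.015,0,-0.004,0,0,0,0.04],[0.012,0,0,0,0,0,0.04]]'; python3 -m jog '[[0.012,0,0,0,0,0,0.04],[0.006,0,0,0,0,0,0.04],[0,0,0,0,0,0,0.04]]'; python3 -c "
from h import *
a=cams.get_image('side')[180:330,120:320];b=cams.get_image('top')[120:270,80:210]
cv2.imwrite('pics/m4.png',cv2.resize(np.hstack([a,b])[...,::-1],None,fx=2.4,fy=2.4,interpolation=cv2.INTER_CUBIC))"
```

```text
clock: 4.72
tool_pos: [0.4762, 0.201, 0.1165]
eef_rot: [1.0, 0.0, 0.001, -0.0]
contact_force: [0.3, 0.3, 0.1]
gripper_width: 0.0396
finger_force: 0.0
clock: 5.35
tool_pos: [0.5608, 0.2009, 0.1299]
eef_rot: [1.0, -0.0, 0.0, -0.0]
contact_force: [0.2, -0.8, -0.5]
gripper_width: 0.0399
finger_force: 0.0
clock: 5.72
tool_pos: [0.5782, 0.2007, 0.1292]
eef_rot: [1.0, -0.0, -0.0, 0.0]
contact_force: [0.1, -0.2, 0.0]
gripper_width: 0.0399
finger_force: 0.0
```

View pics/m4.png

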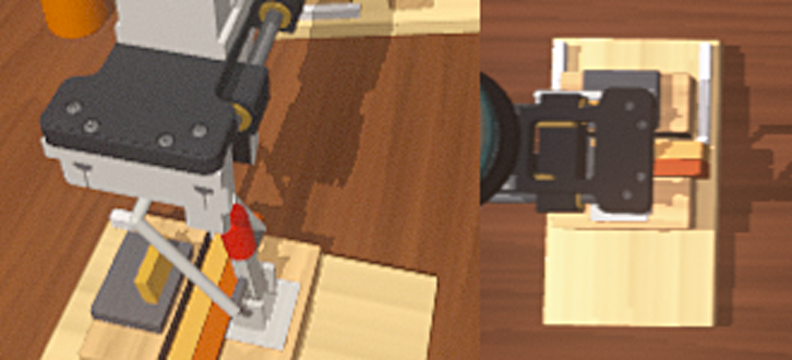

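The loop has swung over towards the keeper, with its bar end seen at about side pixel (172,270), and the lever is still upright. I'll raise the hand, let the loop settle and check.

```bash
python3 -m jog '[[0,0,-0.05,0,0,0,0],[-0.02,0,-0.05,0,0,0,0],[0,0,0,0,0,0,0],[0,0,0,0,0,0,0],[0,0,0,0,0,0,0]]'; python3 -c "
from h import *
np.set_printoptions(precision=1,suppress=True)
a=cams.get_image('side')[230:380,120:320];cv2.imwrite('pics/s5.png',cv2.resize(a[...,::-1],None,fx=4,fy=4,interpolation=cv2.INTER_CUBIC))
print(red('side'));P=np.array([.568,.2,0])
for d in([.0695,.028,.066],[.0695,-.028,.066],[0,0,.13],[0,0,.152]):print(d,(proj('side',P+d)-[120,230])*4)"
```

```text
clock: 6.45
tool_pos: [0.5572, 0.2005, 0.2277]
eef_rot: [1.0, -0.0, -0.002, 0.0]
contact_force: [0.3, -0.4, -0.4]
gripper_width: 0.0005
finger_force: 0.0
(array([217.8, 275.9]), array([210, 265,  16,  23, 256], dtype=int32))
[0.0695, 0.028, 0.066] [213.3 314.9]
[0.0695, -0.028, 0.066] [268.8 187.2]
[0, 0, 0.13] [412.1 185.2]
[0, 0, 0.152] [409.  146.1]
```

View pics/s5.png

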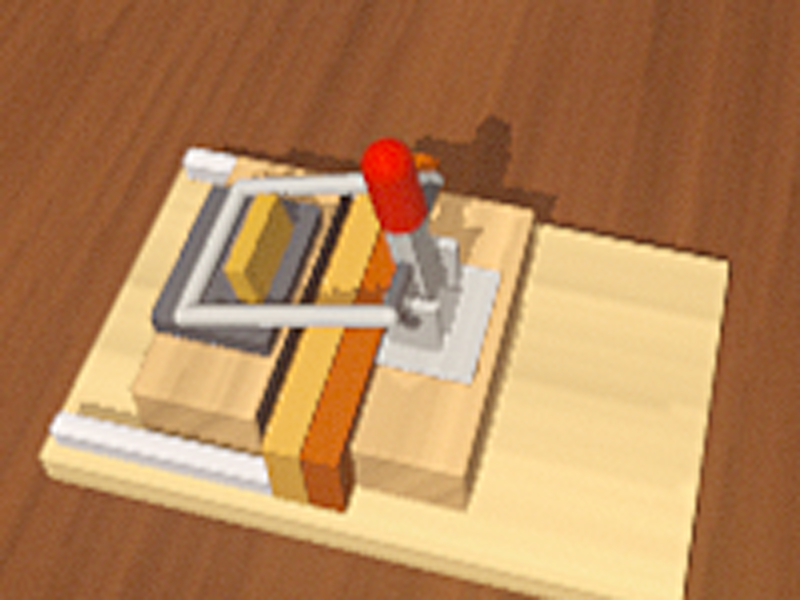

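The loop lies around the post with its bar low on the block behind it, from crop (235,190) to (180,315). The lever leans slightly towards the keeper. Next I'll bring the shut fingers in front of the lever and measure the tip height.

```bash
python3 -m jog '[[0.032,0,0.02,0,0,0,0],[0.032,0,0.02,0,0,0,0],[0,0,0.03,0,0,0,0],[0,0,0,0,0,0,0]]'; python3 -c "
from h import *
np.set_printoptions(precision=1,suppress=True)
p=bot.get_state()['tool_pos'];b=cv2.imread('pics/side0.png')[...,::-1].astype(int)
a=cams.get_image('side');g=cv2.cvtColor(a,cv2.COLOR_RGB2HSV)
d=(abs(a.astype(int)-b).sum(2)>60)&(g[...,1]<50)&(g[...,2]>90);d[:,205:]=0
d=cv2.morphologyEx(d.astype(np.uint8),cv2.MORPH_OPEN,np.ones((3,3)))
for r in range(200,300,4):
  x=np.nonzero(d[r])[0];print(r,(x.min(),x.max(),len(x)) if len(x) else '-')
for z in(0,.02,.036):print(z,[proj('side',p+[dx,.0125,z]) for dx in(-.008,.008)])"
```

```text
clock: 7.05
tool_pos: [0.62, 0.2001, 0.1556]
eef_rot: [1.0, -0.0, -0.004, 0.001]
contact_force: [-0.3, -0.2, -0.2]
gripper_width: 0.0004
finger_force: 0.0
200 (np.int64(169), np.int64(184), 12)
204 (np.int64(148), np.int64(185), 16)
208 (np.int64(133), np.int64(186), 19)
212 (np.int64(86), np.int64(186), 31)
216 (np.int64(88), np.int64(187), 57)
220 (np.int64(96), np.int64(188), 77)
224 (np.int64(98), np.int64(188), 91)
228 (np.int64(99), np.int64(189), 91)
232 (np.int64(116), np.int64(189), 74)
236 (np.int64(136), np.int64(188), 53)
240 (np.int64(159), np.int64(186), 27)
244 -
248 -
252 -
256 -
260 -
264 -
268 -
272 -
276 (np.int64(178), np.int64(204), 27)
280 (np.int64(176), np.int64(180), 5)
284 (np.int64(174), np.int64(178), 5)
288 (np.int64(172), np.int64(176), 5)
292 (np.int64(170), np.int64(174), 5)
296 (np.int64(169), np.int64(173), 5)
0 [array([186.8, 266.2]), array([175.2, 263.9])]
0.02 [array([184.9, 256.6]), array([173. , 254.3])]
0.036 [array([183.4, 248.6]), array([171.2, 246.2])]
```

```bash
python3 -c "
from h import *
b=cv2.imread('pics/side0.png')[...,::-1].astype(int);a=cams.get_image('side')
d=abs(a.astype(int)-b).sum(2)>50
for r in range(236,276,2):
  x=np.nonzero(d[r,150:205])[0]+150;print(r,(x.min(),x.max(),len(x)) if len(x) else '-',a[r,180],a[r,172])"
```

```text
236 (np.int64(150), np.int64(187), 38) [136 128 123] [163 160 149]
238 (np.int64(152), np.int64(187), 36) [167 159 151] [191 185 178]
240 (np.int64(159), np.int64(185), 23) [196 190 182] [186 177 170]
242 (np.int64(177), np.int64(185), 9) [181 173 166] [132  73  35]
244 - [144  87  49] [143  88  54]
246 - [147  89  56] [147  87  54]
248 - [145  88  51] [148  89  54]
250 - [140  87  49] [144  87  45]
252 - [134  84  53] [144  87  55]
254 - [141  85  54] [131  80  51]
256 - [141  81  45] [138  84  54]
258 - [142  86  53] [145  87  57]
260 - [140  85  51] [146  85  48]
262 - [141  83  48] [147  86  50]
264 - [147  91  57] [147  91  53]
266 - [134  82  49] [138  78  35]
268 - [91 51 26] [211 205 200]
270 - [247 204 136] [244 237 234]
272 (np.int64(192), np.int64(196), 3) [236 192 131] [217 210 204]
274 (np.int64(183), np.int64(204), 21) [225 194 162] [205 201 203]
```

```bash
python3 -c "
from h import *
p=bot.get_state()['tool_pos']
for y in(.0375,.0885):
  for z in(.097,.142): print(y,z,[proj('side',p+[dx,y,z]).round() for dx in(-.0375,.0375,-.0885,.0885)])
print(C['side']['extrinsics'][:3,:3].T@-C['side']['extrinsics'][:3,3])"
```

```text
0.0375 0.097 [array([192., 233.]), array([126., 220.]), array([239., 241.]), array([ 83., 213.])]
0.0375 0.142 [array([187., 201.]), array([115., 189.]), array([239., 210.]), array([ 69., 181.])]
0.0885 0.097 [array([173., 273.]), array([100., 258.]), array([225., 283.]), array([ 53., 248.])]
0.0885 0.142 [array([165., 241.]), array([ 86., 226.]), array([223., 252.]), array([ 35., 217.])]
[0.47082932 0.46361115 0.53479216]
```

The reported TCP sits about 45 mm below the visible fingertip, and the body edge agrees with that offset. I'll descend in front of the grip to a real tip height of about 0.13, then push back.

```bash
python3 -m jog '[[-0.008,0,0.03,0,0,0,0],[0,0,0.03,0,0,0,0],[0,0,0.013,0,0,0,0],[0,0,0,0,0,0,0]]'; python3 -m jog '[[-0.013,0,0,0,0,0,0],[-0.012,0,0,0,0,0,0],[-0.012,0,0,0,0,0,0],[0,0,0,0,0,0,0]]';python3 -c "
from h import *
print(red('side'))"
```

```text
clock: 7.65
tool_pos: [0.6142, 0.2008, 0.0869]
eef_rot: [1.0, -0.0, 0.0, 0.0]
contact_force: [0.0, 1.3, 0.4]
gripper_width: 0.0003
finger_force: 0.0
clock: 8.15
tool_pos: [0.5763, 0.2009, 0.0876]
eef_rot: [1.0, 0.0, 0.001, -0.0]
contact_force: [1.4, 0.3, 0.2]
gripper_width: 0.0004
finger_force: 0.5
(array([230.28350515, 278.59793814]), array([224, 268,  15,  22, 194], dtype=int32))
```

The lever follows as predicted. Next, the arc.

```bash
python3 -m jog '[[-0.012,0,0.003,0,0,0,0],[-0.012,0,0.005,0,0,0,0],[-0.010,0,0.005,0,0,0,0],[-0.010,0,0.006,0,0,0,0],[0,0,0,0,0,0,0]]'; python3 -c "
from h import *
print(red('side'),[proj('side',np.array([.568+.056*np.cos(f),.2,.074+.056*np.sin(f)])).round(1) for f in np.radians([98,120,140,160,180,186])])"
```

```text
clock: 8.82
tool_pos: [0.5315, 0.201, 0.067]
eef_rot: [1.0, -0.0, -0.001, -0.0]
contact_force: [0.7, -0.2, 3.2]
gripper_width: 0.0004
finger_force: 1.7
(array([268.70149254, 296.91044776]), array([266, 291,   7,  12,  67], dtype=int32)) [array([228.6, 277.7]), array([243.2, 283.5]), array([253.8, 290.9]), array([260.4, 299. ]), array([262.4, 306.7]), array([262. , 308.7])]
```

```bash
python3 -m jog '[[-0.007,0,0.008,0,0,0,0],[-0.006,0,0.008,0,0,0,0],[-0.004,0,0.009,0,0,0,0],[-0.002,0,0.009,0,0,0,0],[0,0,0,0,0,0,0]]'; python3 -c "
from h import *
print(red('side'))"
```

```text
clock: 9.5
tool_pos: [0.5136, 0.2005, 0.0382]
eef_rot: [1.0, 0.0, 0.001, 0.0]
contact_force: [-7.4, -2.0, 34.6]
gripper_width: 0.0004
finger_force: 17.1Traceback (most recent call last):
  File "<string>", line 3, in <module>
    print(red('side'))
          ~~~^^^^^^^^
  File "h.py", line 19, in red
    k,l,s,c=cv2.connectedComponentsWithStats(m);i=1+s[1:,4].argmax();return c[i],s[i]
                                                    ~~~~~~~~~~~~~~^^
ValueError: attempt to get argmax of an empty sequence
```

Upward force is 34 N, so the lever is either at its stop or something is blocking. I'll lift and check.

```bash
python3 -m jog '[[0,0,-0.03,0,0,0,0],[0,0,-0.05,0,0,0,0],[0,0,-0.05,0,0,0,0],[0,0,0,0,0,0,0]]'; python3 -c "
from h import *
np.set_printoptions(precision=1,suppress=True)
print(red('side'));im=cams.get_image('side');cv2.imwrite('pics/s6.png',im[...,::-1])
for f in(165,172,180,186):
  c,s=np.cos(np.radians(f)),np.sin(np.radians(f));print(f,[proj('side',np.array([.568+r*c,.2,.074+r*s])) for r in(.035,.0565,.078)])
try:print(red('top'))
except Exception:pass"
```

```text
clock: 10.05
tool_pos: [0.5152, 0.2013, 0.1664]
eef_rot: [1.0, -0.0, 0.002, -0.001]
contact_force: [1.2, 0.1, -0.4]
gripper_width: 0.0005
finger_force: 0.0
(array([263.4, 309.8]), array([250, 302,  27,  16, 259], dtype=int32))
165 [array([247.3, 300.1]), array([261.7, 301. ]), array([276.4, 301.9])]
172 [array([247.9, 301.8]), array([262.5, 303.7]), array([277.4, 305.7])]
180 [array([248.1, 303.6]), array([262.7, 306.7]), array([277.5, 309.9])]
186 [array([248., 305.]), array([262.4, 308.8]), array([276.9, 312.7])]
```

The red centroid is at (263.4, 309.8), so the lever is fully down and holding with the hand clear. I'll check the keeper and jaw shift and the loop bar numerically.

```bash
python3 -m jog '[[-0.03,0,-0.05,0,0,0,0],[-0.03,0,-0.03,0,0,0,0],[0,0,0,0,0,0,0]]'; python3 -c "
from h import *
np.set_printoptions(precision=1,suppress=True)
A=cv2.imread('pics/side0.png')[...,::-1].copy();B=cams.get_image('side')
def st(im,lo,hi):
  m=cv2.inRange(cv2.cvtColor(im,cv2.COLOR_RGB2HSV),lo,hi);m[:265]=0;m[310:]=0;m[:,:158]=0;m[:,205:]=0
  k,l,s,c=cv2.connectedComponentsWithStats(m);return [(c[i],s[i]) for i in range(1,k) if s[i,4]>25]
for im in(A,B):
  print('brass',st(im,(18,170,90),(30,255,255)));print('grey',st(im,(0,0,40),(180,90,130)))
  print('bar?',[(r,[x for x in range(155,200) if im[r,x].min()>140 and np.ptp(im[r,x].astype(int))<25]) for r in(280,290,300)])
P=np.array([.568,.2,0])
print([proj('side',P+[x,0,.073]) for x in(.065,.0595)],[proj('side',P+[x,y,.066]) for x in(.0695,.064) for y in(-.028,.028)])
print(red('side')[0])
try:print('top red',red('top')[0])
except Exception:pass"
```

```text
clock: 10.58
tool_pos: [0.4528, 0.2009, 0.244]
eef_rot: [1.0, 0.0, 0.0, -0.0]
contact_force: [0.1, -0.1, 0.8]
gripper_width: 0.0004
finger_force: 0.0
brass [(array([184.2, 291.7]), array([177, 278,  16,  28, 253], dtype=int32))]
grey [(array([177.2, 295.3]), array([158, 277,  42,  33, 654], dtype=int32))]
bar? [(280, []), (290, []), (300, [])]
brass [(array([187.5, 292.4]), array([180, 279,  16,  28, 225], dtype=int32))]
grey [(array([174.1, 294.5]), array([162, 277,  25,  33, 391], dtype=int32)), (array([195.1, 296.2]), array([182, 281,  21,  29, 174], dtype=int32))]
bar? [(280, [195, 196, 197, 198, 199]), (290, []), (300, [])]
[array([182.8, 290.2]), array([186.3, 290.9])] [array([187.2, 276.8]), array([173.3, 308.7]), array([190.5, 277.5]), array([176.9, 309.5])]
[263.3 309.8]
```

The keeper shifted 3.3 px, against 3.5 px predicted for 5.5 mm of travel. The jaw is clamped, the lever is down and the hand is clear, so I'll hand in.

```bash
python3 -c "
from workcell import bot
print(bot.finish_job())"
```

```text
the job is handed in; nothing more can be done
None
```

I handed the job in at about 10.6 s: the red press's loop is hooked behind its keeper, the lever is fully down and stays there, the jaw has moved about 5 mm to clamp the staves, and the blue press was not touched.

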